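# Scrub the slanted jar with the bottle brush and hang the brush up

## Task

Wash out the glass jar that leans in the wire rest: take the bottle brush from its stand and scrub the inside of the jar with three full strokes, each right down to the jar's bottom and back up until at least half of the bristle head is out of its mouth, then hang the brush back in the stand's fork by its collar. Be gentle with the glass, leave the jar in its rest and do not shift the other things on the worktop.

Things in the scene. Friction and masses are not known exactly. Their poses are not given: they have to be found in the camera images.
- brush: White bottle brush, 224 mm long, 0.15 kg, hanging upright in the stand at first. Origin at the lower end of the bristles, z along it to the handle; round about z. Bristle head z 0 to 74 mm, 69 across, tapered at both ends; its bristles are springy (give inwards up to 16 mm). Wire stem 8 mm thick to z = 145; flat collar 30 across, z 145 to 152; round handle 19 thick, z 152 to 224.
- brush_grip (a point): Point on the brush's axis in the handle, 187 mm from the lower end of the bristles (42 mm above the collar's underside, 37 mm below the handle's top): a good place to grip, from above, tool along the handle.
- brush_collar (a point): Centre of the flat underside of the brush's collar, 145 mm above the lower end of the bristles.
- brush_tip (a point): Point on the brush's axis 2 mm above the lower end of the bristles.
- brush_stand: Fixed steel stand: round foot 108 mm across, thin post at its back (+x), on top an open fork that points to its -x: two prongs with a slot 14 mm wide for the brush's stem. The collar rests on the prongs; bristles and collar do not pass the slot, so the brush goes in and out through the fork's open end. Origin on the worktop right below the fork's seat.
- fork_seat (a point): Where the middle of the collar's underside rests: 185 mm above the worktop, level with the top of the prongs, in the middle of the slot; axes as brush_stand. At the prongs' open ends, 18 to 26 mm in -x of it, small stops rise 4 mm, over which the collar must be lifted. The slot's closed end is 8 mm in +x.
- jar: Clear glass jar, loose, 0.5 to 0.8 kg, 84 mm across, rounded square body, 118 high, open mouth 62 across inside, inner floor 9 mm above its underside. It leans in the wire rest, 29 degrees from vertical, mouth up and towards the rest's -x, that is to the right as the robot sees it. Origin at the centre of its underside, z along its axis to the mouth (mouth centre at z = 118 mm).
- jar_rest: Fixed slanted rest of bent steel wire on a flat drip tray 205 x 135 mm; it carries the jar. Origin on the worktop under the tray's centre; its -x, to which the jar leans, points to the robot's right and a little towards the robot.
- mug: White mug, 85 mm wide, 93 mm high, a bystander. Origin at the middle of its underside.
- glass: Clear tumbler, 81 mm wide, 91 mm high, a bystander. Origin at the middle of its underside.
- spice: Spice jar with a dark lid, 45 mm wide, 105 mm high, a bystander that stands between the jar and the brush stand. Origin at the middle of its underside.
- cream_jug: Small jug with a handle, 67 x 103 mm, 85 mm high, a bystander. Origin at the middle of its underside.
There are look-alikes about, which are no part of the job. Leave any orange look-alike of the brush_stand alone. Several things have the shape of the brush; the one meant has the colours described above.

How it is judged:
On the way, in this order (a step that is already met when the one before it is completed fails the run):
1. first stroke: the brush's lower end is inside the jar within 15 mm of its inner floor (z of brush_tip in the frame of jar between 0 and 0.024 m and x of brush_tip in the frame of jar between -0.025 and 0.025 m and y of brush_tip in the frame of jar between -0.025 and 0.025 m), for 0.04 s.
2. first stroke: the brush is drawn back up until about half of its bristle head is out of the mouth (lower end at least 68 mm above the jar's underside) (z of brush_tip in the frame of jar above 0.068 m), for 0.04 s.
3. second stroke: the brush's lower end is inside the jar within 15 mm of its inner floor (all of step 1), for 0.04 s.
4. second stroke: the brush is drawn back up until about half of its bristle head is out of the mouth (lower end at least 68 mm above the jar's underside) (z of brush_tip in the frame of jar above 0.068 m), for 0.04 s.
5. third stroke: the brush's lower end is inside the jar within 15 mm of its inner floor (all of step 3), for 0.04 s.
6. third stroke: the brush is drawn back up until about half of its bristle head is out of the mouth (lower end at least 68 mm above the jar's underside) (z of brush_tip in the frame of jar above 0.068 m), for 0.04 s.
At the end, for the whole second after the job is handed in: The brush hangs at rest in the fork: the middle of its collar's underside within 8 mm of the fork's seat sideways and 3 mm in height, upright within 0.1 rad, its weight on the stand; the jar sits in its rest within 12 mm of where it stood, still leaning 0.40 to 0.60 rad (horizontal distance between brush_collar and fork_seat below 0.008 m and z of brush_collar in the frame of fork_seat between -0.003 and 0.003 m and angle between brush's own z axis and vertical below 0.1 rad and linear speed of brush below 0.03 m/s and contact force between brush and brush_stand above 0.3 N and distance of jar from where it was at the start of the episode below 0.012 m and angle between the z axis of jar and the z axis of jar_rest, either way round between 0.4 and 0.6 rad); the robot touches nothing.
It fails at once if the jar is shoved or dragged out of its place in the rest (more than 25 mm) (distance of jar from where it was at the start of the episode above 0.025 m).
It fails at once if the glass is pushed harder than 30 N by the brush (contact force between brush and jar above 30 N).
It fails at once if the robot itself touches the jar harder than 8 N (contact force between any of the arm, the fingers and jar above 8 N).
It fails at once if one of the things standing about (mug, tumbler, spice jar, small jug) is shifted by more than 25 mm (distance of any of mug, glass, spice, cream_jug from where it was at the start of the episode above 0.025 m).
It also fails if it takes over 67 s, if anything falls off the work surface, if the arm or the gripper's body presses on something with over 40 N, if the wrist force passes 120 N, or if a joint passes its speed limit or range.

## Robot

A 7-joint arm with a two-finger parallel gripper is mounted at the origin on a cart in front of the work surface, level with it; the furniture and walls round the work are solid. World frame = base frame: x ahead of the robot, y to its left, z up, the work surface at z = 0. Lengths are in m, angles in rad, forces in N, time in s.
With the tool pointing down it reaches from about 0.4 to 0.875 m from the base axis. Payload 19.3 kg.
Tool frame: the origin (TCP) lies between the finger pads; the fingertips stand 17 mm ahead of it and the grasp point (between the pads) lies 2 mm behind it; z points along the fingers, y is the line along which they close (so a half turn about z gives the same grasp; the last joint's range is limited). The gripper opens to 85 mm and grips with 20 to 120 N. Pads are 22 mm wide; open, the fingers measure 114 mm over their backs; the gripper's body (76 mm by 85 mm) begins 54 mm behind the grasp point. The pads swing forward as they close: fully open they stand 13 mm farther back than shut.
Start: joints at [1.271, 0.521, -0.036, 1.599, 0.021, 1.021, -0.113], TCP at [0.142, -0.609, 0.248] pointing down, gripper open.
Joint ranges: [-2.91, 2.91], [-0.3, 2.13], [-1.5, 1.42], [0.17, 2.43], [-1.26, 4.41], [0.16, 1.93], [-2.52, 2.52]. Speed limits (rad/s): [1.89, 1.89, 2.39, 2.39, 3.01, 3.01, 3.01].

## Interface

Orientations are given as [roll, pitch, yaw] about the fixed x, y, z axes, in that order (R = Rz(yaw) Ry(pitch) Rx(roll)).
In Python, from workcell import bot gives the robot as it stands.
- The arm moves only by the shell command python3 -m inch 'ROWS' [FORCE]. ROWS is JSON, a list of rows, each a list of 7 numbers: the shift along the tool's x, y, z in units of 200 mm (1.0 is 200 mm), then the turn, a rotation vector about the tool's x, y, z in units of 90 degrees (1.0 is 90 degrees), then the opening, from 0 (shut) to 1 (fully open). In form: [[x, y, z, rx, ry, rz, grip], ...]. A call has 1 to 20 rows; each row is the pose to reach, as a shift and turn from the pose commanded when the call began, along the tool's axes at that moment; what a row does not reach only later rows make up. A row lasts 1/8 s, in which the tool goes at most 62.5 mm and 10.7 degrees, less where a joint would pass 70% of its speed; a pose out of reach is approached as far as the arm can. A call with a number of a shift or a turn outside -1 to 1 is refused whole. A call with a gripper value outside its range is refused whole. The fingers move at their own pace and stop on an object; FORCE is the grip in N (left out, the last holds). Time passes only in rows, so rows that repeat a pose let the fingers close. It gives the time, the measured TCP pose, the force, the opening and the grip force at its end, in the units of the state.
- bot.observe(): the state, without advancing time (a new reading comes with each control period).
- bot.grab_frame(name): name is "side" or "top"; returns a dict with "img" (400x640x3 uint8, red, green, blue), "z_map" (400x640 float32, m along the optical axis (not along the pixel's ray), 0 where there is no reading), "vfov" (degrees; the focal length in pixels is half the picture's height over the tangent of half this angle, whatever the lens; pixels are square), "cx", "cy" (the principal point, pixels), "distortion" ([k1, k2, p1, p2, k3] as OpenCV has them; the pictures are not rectified), "rvec" (rotation vector, rad) and "tvec" (3), from world to camera coordinates, as OpenCV has them. Camera axes: x right, y down, z forward; pixel columns grow to the right and rows downward; lengths in m; the calibration is good to about 2 mm. A picture is of the moment at which its call begins.
- bot.job_done(): hands the job in; it is judged then, once.
The state is a dict: "clock": time; "qpos": joint angles; "qd": joint speeds; "joint_efforts": joint torques, N m; "position": TCP position; "tool_rot": TCP orientation; "force": force on the tool from outside, world axes, zero at the start; "moment": the same for the moment, N m; "grip_width": finger opening in m; "finger_force": force on a finger pad.
Only numpy, scipy, OpenCV 4.12 (cv2) and the standard library are available. Lean on these libraries where they do the work, as an engineer would, in place of code of your own. Each camera call takes 0.05 s, during which the arm holds its last target. There are 200 camera calls.

## Working session

There is one attempt and no reset: what is moved stays moved. The work goes in short steps, Python scripts to look and compute and a shell command to move; the robot and the scene stay as the last step left them, time stands still between calls to the robot, and variables do not carry over. Pictures are saved under pics/ and viewed, at most 11 in all, crops included, and the job is handed in when it is done.

```bash
mkdir -p pics; cat > h.py <<'E'
import numpy as np, cv2
from workcell import bot
def cam(n):
    f=bot.grab_frame(n); h=f["img"].shape[0]
    fl=h/2/np.tan(np.radians(f["vfov"])/2)
    f["K"]=np.array([[fl,0,f["cx"]],[0,fl,f["cy"]],[0,0,1.]]); f["D"]=np.array(f["distortion"],float)
    f["R"]=cv2.Rodrigues(np.array(f["rvec"],float))[0]; f["t"]=np.array(f["tvec"],float).ravel()
    return f
def ray(f,uv):
    p=cv2.undistortPoints(np.array(uv,float).reshape(-1,1,2),f["K"],f["D"]).reshape(-1,2)
    d=np.c_[p,np.ones(len(p))]@f["R"]; return -f["R"].T@f["t"],d   # d has unit camera z
def plane(f,uv,z):
    o,d=ray(f,uv); return o+d*((z-o[2])/d[:,2])[:,None]
def cloud(f):
    v,u=np.mgrid[:400,:640]; uv=np.c_[u.ravel(),v.ravel()]
    o,d=ray(f,uv); P=o+d*f["z_map"].reshape(-1,1); P[f["z_map"].ravel()<=0]=np.nan
    return P.reshape(400,640,3)
def proj(f,P): return cv2.projectPoints(np.array(P,float).reshape(-1,3),f["R"],f["t"],f["K"],f["D"])[0].reshape(-1,2)
def save(n,img,s=1): cv2.imwrite("pics/"+n,cv2.resize(img[:,:,::-1],None,fx=s,fy=s,interpolation=cv2.INTER_CUBIC))
E
python3 - <<'E'
from h import *
for n in("side","top"):
    f=cam(n); save(n+"0.png",f["img"],1.25); print(n,f["vfov"],f["D"],-f["R"].T@f["t"],f["R"][2])
    np.savez(n+"0.npz",**{k:v for k,v in f.items()})
s=bot.observe(); print(s)
E
```

```text
side 47.48809524653769 [-0.12291549  0.          0.          0.          0.        ] [0.05234056 1.09032375 0.74498947] [ 0.43461007 -0.78439945 -0.44252863]
top 47.96195010005971 [-0.08642591  0.          0.          0.          0.        ] [0.43879222 0.02281319 1.46061147] [ 0.15148251  0.0237029  -0.9881757 ]
{'clock': 0.1, 'qpos': array([ 1.27083459,  0.52193894, -0.0363195 ,  1.59992126,  0.02116222,
        1.02110359, -0.11278285]), 'qd': array([ 4.83074588e-04, -2.08414626e-03, -2.90119465e-04, -2.26931532e-03,
        8.96182534e-04,  3.63383076e-05, -8.68820824e-04]), 'joint_efforts': array([ 3.93153998e-03, -9.28499722e+01,  1.98389523e+00, -3.70530438e+01,
        1.81542733e-02,  5.43744143e-03, -6.20068749e-05]), 'position': array([ 0.14225346, -0.60831641,  0.24780365]), 'tool_rot': array([-3.14060549e+00,  4.02661277e-05,  2.29740755e-01]), 'force': array([0.81165064, 0.18359129, 0.41751784]), 'moment': array([-0.02352056,  0.02773083,  0.03773309]), 'finger_force': 0.0, 'grip_width': 0.08538215854487084}
```

View pics/side0.png

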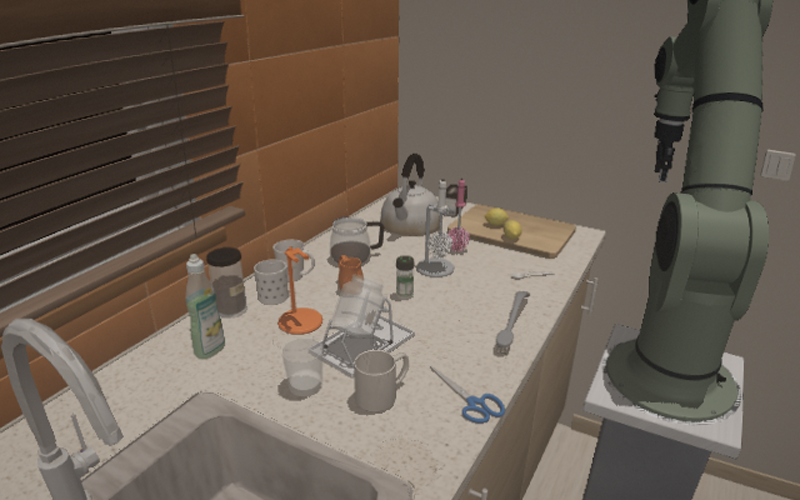

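View pics/top0.png

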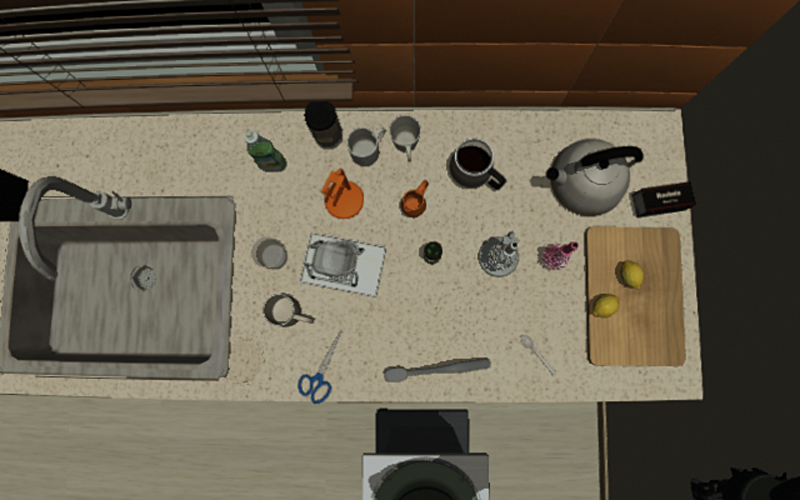

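The side view shows the white brush at (440,220) in the grey stand, the pink one at (460,215), the orange stand at (298,295) and the jar in its rest at (358,310). In the top view the stand is at (499,255), pink brush (558,255), jar (335,258), spice (432,252). Candidates for the brush: white at side (440,220) and pink at (460,215). I choose the white one and check it in a close crop.

```bash
python3 - <<'E'
from h import *
S=dict(np.load("side0.npz"));T=dict(np.load("top0.npz"))
a=cv2.resize(S["img"][135:225,320:390],None,fx=5,fy=5,interpolation=cv2.INTER_CUBIC)
a2=cv2.resize(S["img"][210:300,240:335],None,fx=4,fy=4,interpolation=cv2.INTER_CUBIC)
b=cv2.resize(T["img"][175:230,370:470],None,fx=4,fy=4,interpolation=cv2.INTER_CUBIC)
c=cv2.resize(T["img"][180:245,235:315],None,fx=4,fy=4,interpolation=cv2.INTER_CUBIC)
W=np.zeros((600,800,3),np.uint8)
W[:450,:350]=a; W[:220,360:760]=b; W[225:585,360:740][:,:]=a2
W2=np.zeros((600,800,3),np.uint8)
save("crop1.png",W); save("crop2.png",cv2.resize(c,None,fx=2,fy=2))
P=cloud(T)
# top depth points over the worktop region
for nm,(u0,u1,v0,v1) in dict(stand=(380,420,180,225),spice=(335,357,190,213),jar=(240,310,183,240)).items():
    Q=P[v0:v1,u0:u1].reshape(-1,3);Q=Q[Q[:,2]>0.02]; print(nm,len(Q))
    for lo in np.arange(0.02,0.28,0.02):
        q=Q[(Q[:,2]>=lo)&(Q[:,2]<lo+.02)]
        if len(q): print(round(lo,2),len(q),q.mean(0).round(3),q.min(0).round(3),q.max(0).round(3))
E
```

```text
stand 492
0.02 1 [ 0.681 -0.197  0.039] [ 0.681 -0.197  0.039] [ 0.681 -0.197  0.039]
0.04 6 [ 0.653 -0.185  0.054] [ 0.631 -0.208  0.044] [ 0.684 -0.168  0.06 ]
0.06 32 [ 0.637 -0.179  0.073] [ 0.608 -0.225  0.06 ] [ 0.678 -0.16   0.079]
0.08 131 [ 0.633 -0.183  0.091] [ 0.607 -0.226  0.081] [ 0.673 -0.155  0.1  ]
0.1 64 [ 0.637 -0.185  0.106] [ 0.617 -0.208  0.1  ] [ 0.666 -0.159  0.113]
0.12 2 [ 0.662 -0.194  0.131] [ 0.638 -0.195  0.127] [ 0.686 -0.192  0.134]
0.14 3 [ 0.684 -0.196  0.151] [ 0.681 -0.197  0.146] [ 0.686 -0.196  0.158]
0.16 9 [ 0.663 -0.183  0.176] [ 0.622 -0.197  0.168] [ 0.685 -0.169  0.18 ]
0.18 176 [ 0.648 -0.19   0.187] [ 0.613 -0.212  0.18 ] [ 0.685 -0.171  0.2  ]
0.2 10 [ 0.638 -0.184  0.21 ] [ 0.633 -0.189  0.201] [ 0.647 -0.181  0.22 ]
0.22 9 [ 0.636 -0.186  0.232] [ 0.632 -0.194  0.222] [ 0.645 -0.181  0.239]
0.24 22 [ 0.64  -0.188  0.254] [ 0.632 -0.199  0.242] [ 0.649 -0.18   0.26 ]
0.26 27 [ 0.64  -0.19   0.263] [ 0.634 -0.198  0.26 ] [ 0.648 -0.182  0.269]
spice 219
0.02 12 [ 0.638 -0.019  0.032] [ 0.634 -0.04   0.024] [0.647 0.001 0.038]
0.04 11 [ 0.639 -0.012  0.051] [ 0.633 -0.037  0.041] [0.648 0.002 0.058]
0.06 16 [ 0.639 -0.017  0.069] [ 0.634 -0.039  0.062] [0.651 0.002 0.077]
0.08 30 [ 0.65  -0.018  0.095] [ 0.634 -0.041  0.084] [0.675 0.002 0.1  ]
0.1 150 [ 0.656 -0.019  0.105] [ 0.636 -0.04   0.1  ] [ 0.677 -0.001  0.111]
jar 1077
0.02 24 [0.634 0.243 0.034] [0.579 0.175 0.022] [0.692 0.302 0.04 ]
0.04 200 [0.642 0.222 0.049] [0.582 0.157 0.041] [0.685 0.303 0.06 ]
0.06 115 [0.634 0.225 0.071] [0.586 0.17  0.061] [0.679 0.302 0.08 ]
0.08 173 [0.634 0.219 0.09 ] [0.583 0.153 0.08 ] [0.682 0.291 0.1  ]
0.1 126 [0.631 0.226 0.109] [0.585 0.155 0.1  ] [0.681 0.273 0.12 ]
0.12 139 [0.625 0.214 0.131] [0.591 0.164 0.121] [0.678 0.26  0.14 ]
0.14 243 [0.633 0.22  0.15 ] [0.593 0.163 0.14 ] [0.674 0.249 0.16 ]
0.16 57 [0.636 0.219 0.166] [0.602 0.194 0.16 ] [0.665 0.235 0.174]
```

View pics/crop1.png

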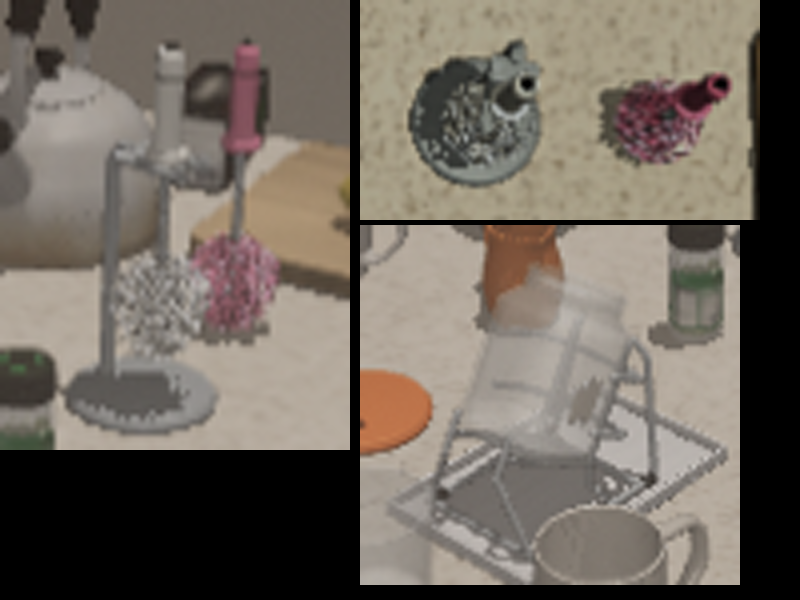

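View pics/crop2.png

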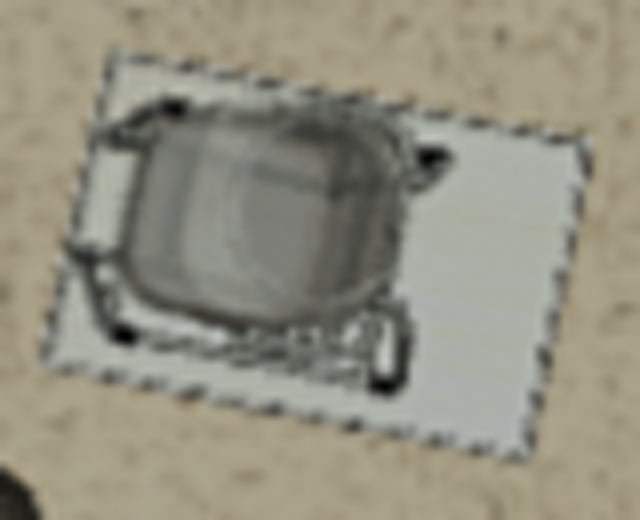

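Crop confirms: the white brush hangs in the grey stand (fork, post at the back), while the pink one is separate. The tray corners are visible in crop 2. Next I put the jar cloud into the rest's frame.

```bash
python3 - <<'E'
from h import *
S=dict(np.load("side0.npz"));T=dict(np.load("top0.npz"))
uv=np.array([[113,55],[590,140],[525,455],[45,360]])/8+[235,180]
C=plane(T,uv,0.004); c=C.mean(0)
print("corners",C.round(4).tolist(),np.linalg.norm(np.roll(C,-1,0)-C,axis=1).round(4))
xa=((C[0]-C[1])+(C[3]-C[2]));xa[2]=0;xa/=np.linalg.norm(xa); ya=np.cross([0,0,1],xa)
print("rest",c.round(4),"x axis",xa.round(3),"yaw",np.arctan2(xa[1],xa[0]))
W=np.full((600,800,3),255,np.uint8)
for f,col in((T,(255,0,0)),(S,(0,0,255))):
    P=cloud(f).reshape(-1,3);P=P[~np.isnan(P[:,0])]; d=P-c
    L=np.c_[d@xa,d@ya,P[:,2]]; m=(abs(L[:,0])<.12)&(abs(L[:,1])<.08)&(L[:,2]>.015); L=L[m]
    m=abs(L[:,1])<.02
    for x,y,z in L: cv2.circle(W,(int(200+x*1500),int(300-z*1500)),1,tuple(int(128+k/2) for k in col),-1)
    for x,y,z in L[m]: cv2.circle(W,(int(200+x*1500),int(300-z*1500)),2,col,-1)
    for x,y,z in L: cv2.circle(W,(int(600+x*1500),int(200-y*1500)),1,col if z>.12 else tuple(int(128+k/2) for k in col),-1)
    print(len(L)); 
for k in range(-2,3): cv2.putText(W,f"{k*50}",(190+k*75,330),0,.4,(0,0,0)); cv2.line(W,(200+k*75,50),(200+k*75,300),(200,200,200))
for k in range(5): cv2.line(W,(20,300-k*75),(380,300-k*75),(200,200,200))
a=cv2.resize(S["img"][210:285,250:335],None,fx=4,fy=4,interpolation=cv2.INTER_CUBIC); W[300:,440:780]=a[:,:,:][:300]
save("prof.png",W)
# brush stand: foot circle
hsv=cv2.cvtColor(T["img"],cv2.COLOR_RGB2HSV)
E
```

```text
corners [[0.7164, 0.2984, 0.004], [0.6797, 0.1002, 0.004], [0.5502, 0.1261, 0.004], [0.5894, 0.3235, 0.004]] [0.2016 0.132  0.2012 0.1294]
rest [0.6339 0.212  0.004 ] x axis [0.188 0.982 0.   ] yaw 1.3812241591655086
1118
1834
```

View pics/prof.png

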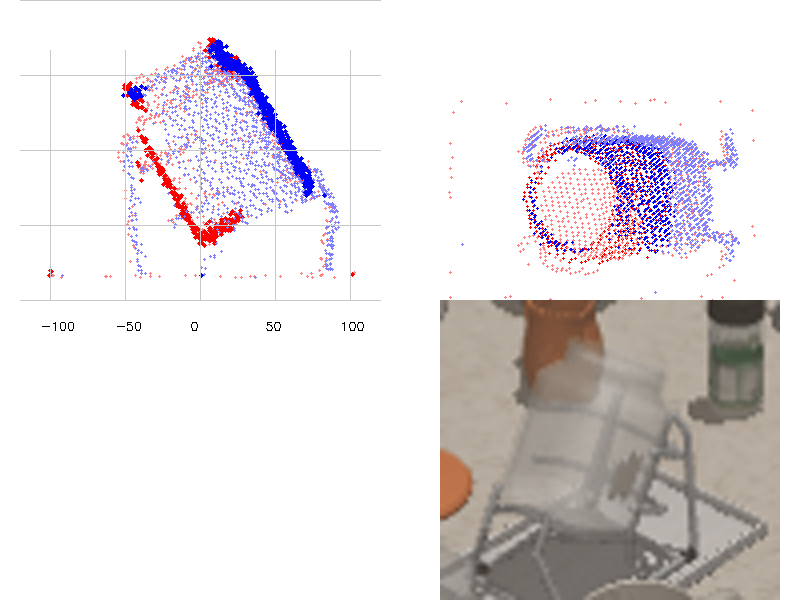

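The profile (rest frame, mm) shows the jar clearly: mouth rim between (-48,140) and (8,173), outer wall on the right, inner floor at about (0,40)–(28,57). Numbers next.

```bash
python3 - <<'E'
from h import *
S=dict(np.load("side0.npz"));T=dict(np.load("top0.npz"))
c=np.array([.6339,.2120,0]);yaw=1.3812
xa=np.array([np.cos(yaw),np.sin(yaw),0]);ya=np.array([-xa[1],xa[0],0])
def loc(f):
    P=cloud(f).reshape(-1,3);P=P[~np.isnan(P[:,0])];d=P-c
    L=np.c_[d@xa,d@ya,P[:,2]];return L[(abs(L[:,0])<.11)&(abs(L[:,1])<.07)&(L[:,2]>.015)]
Ls,Lt=loc(S),loc(T)
w=Ls[(abs(Ls[:,1])<.015)&(Ls[:,2]>.08)&(Ls[:,2]<.13)&(Ls[:,0]>.035)]
p=np.polyfit(w[:,2],w[:,0],1);tilt=np.arctan(-p[0]);print("tilt deg",np.degrees(tilt))
th=np.radians(29);A=np.array([-np.sin(th),np.cos(th)]);N=np.array([np.cos(th),np.sin(th)])
def an(L): return L[:,[0,2]]@A,L[:,[0,2]]@N
a,n=an(w);print("right wall n",np.median(n),"axis n",np.median(n)-.042)
for nm,L in(("S",Ls),("T",Lt)):
    a,n=an(L);m=L[:,2]>.1; top=np.percentile(a[m],98);r=L[m&(a>top-.008)];ra,rn=an(r)
    print(nm,"rim a",top,"n range",rn.min(),rn.max(),"y range",r[:,1].min(),r[:,1].max())
    mm=(n>-0.02+.036)&(n<.02+.036)&(abs(L[:,1])<.025); print(" a hist floor",np.histogram(a[mm],bins=np.arange(0,.17,.01)))
    body=(a>.04)&(a<.1)
    print("  body y",np.percentile(L[body,1],[1,99]),"n",np.percentile(n[body],[1,99]))
a,n=an(Lt);m=(abs(Lt[:,1])<.02)&(n>.02)&(n<.06)&(a<.06);print("inner floor a",np.median(a[m]),m.sum())
lw=(abs(Lt[:,1])<.015)&(Lt[:,2]<.11)&(Lt[:,0]<-.002)&(n<.02);print("left inner wall n",np.median(n[lw]),lw.sum())
# stand
for f,nm in((S,"S"),(T,"T")):
    P=cloud(f).reshape(-1,3);P=P[~np.isnan(P[:,0])];P=P[(P[:,0]>.56)&(P[:,0]<.74)&(P[:,1]>-.26)&(P[:,1]<-.11)]
    q=P[(P[:,2]>.21)&(P[:,2]<.29)&(P[:,0]<.66)];print(nm,"handle",q.mean(0),q.min(0),q.max(0))
    q=P[(P[:,2]>.003)&(P[:,2]<.02)];print(nm,"foot",np.percentile(q,[1,99],axis=0))
    q=P[(P[:,2]>.175)&(P[:,2]<.2)];print(nm,"fork",q.min(0),q.max(0))
    q=P[(P[:,2]>.03)&(P[:,2]<.17)&(P[:,0]>.67)];print(nm,"post",np.median(q,axis=0),len(q))
E
```

```text
tilt deg 30.223751341218353
right wall n 0.10108280481384839 axis n 0.05908280481384839
S rim a 0.14373319976270635 n range 0.021506228579471088 0.09745997376416167 y range -0.034452353390983126 0.0361373223101114
 a hist floor (array([ 0,  0,  1,  0,  0,  0,  0,  0,  0,  0,  0,  0,  0, 10, 26,  0]), array([0.  , 0.01, 0.02, 0.03, 0.04, 0.05, 0.06, 0.07, 0.08, 0.09, 0.1 ,
       0.11, 0.12, 0.13, 0.14, 0.15, 0.16]))
  body y [-0.0317588   0.04844085] n [-0.01930143  0.10414287]
T rim a 0.14808444401516854 n range 0.02397944720158743 0.09460143490675116 y range -0.03525337724144378 0.03361944393870007
 a hist floor (array([  0,   0,   2, 112,  22,  17,  17,  21,  17,  10,  14,   8,   4,
        16,  24,   0]), array([0.  , 0.01, 0.02, 0.03, 0.04, 0.05, 0.06, 0.07, 0.08, 0.09, 0.1 ,
       0.11, 0.12, 0.13, 0.14, 0.15, 0.16]))
  body y [-0.04881982  0.04825925] n [-0.07857334  0.1010358 ]
inner floor a 0.035760008978955184 107
left inner wall n 0.018763458611155207 64
S handle [ 0.6400602  -0.1826414   0.23886163] [ 0.63184318 -0.19338609  0.21002921] [ 0.65206079 -0.17167668  0.26721719]
S foot [[ 0.58520774 -0.24039786  0.00307182]
 [ 0.70529927 -0.13409357  0.01664376]]
S fork [ 0.61408323 -0.2114691   0.17837653] [ 0.68662329 -0.16080853  0.19983007]
S post [ 0.68473518 -0.1933525   0.09787593] 118
T handle [ 0.63929575 -0.18807273  0.25186364] [ 0.63173181 -0.19860174  0.21042865] [ 0.64904054 -0.18035014  0.26871378]
T foot [[ 0.56461202 -0.25780564  0.00306012]
 [ 0.7333491  -0.11425538  0.01720215]]
T fork [ 0.61253968 -0.21244694  0.17735381] [ 0.68546768 -0.16891455  0.1998791 ]
T post [ 0.68094887 -0.19499115  0.0898201 ] 16
```

```bash
cat >> h.py <<'E'
from scipy.spatial.transform import Rotation as Ro
YAW=1.381; XA=np.array([np.cos(YAW),np.sin(YAW),0])
RD=Ro.from_euler("xyz",[np.pi,0,YAW])            # tool down
RJ=RD*Ro.from_rotvec([0,np.radians(29),0])       # tool along the jar
def need(p,R=None):
    s=bot.observe(); R0=Ro.from_euler("xyz",s["tool_rot"])
    sh=R0.inv().apply(np.array(p)-s["position"])/.2
    rv=(R0.inv()*R).as_rotvec()/(np.pi/2) if R is not None else np.zeros(3)
    print("need",sh.round(3),rv.round(3),"| t",round(s["clock"],2),"pos",s["position"].round(4),"F",s["force"].round(1),"w",round(s["grip_width"],4),"ff",round(s["finger_force"],1),"q",s["qpos"].round(2))
E
python3 - <<'E'
from h import *
T=dict(np.load("top0.npz"));P=cloud(T).reshape(-1,3)
P=P[~np.isnan(P[:,0])];P=P[(P[:,0]>.56)&(P[:,0]<.74)&(P[:,1]>-.26)&(P[:,1]<-.11)]
q=P[P[:,2]>.258];print("handle top",q.mean(0),(q.min(0)+q.max(0))/2)
q=P[(P[:,2]>.178)&(P[:,2]<.194)];print("fork",cv2.minAreaRect(q[:,:2].astype(np.float32)*1000))
need([.641,-.19,.42],RD); need([.40,-.42,.42],RD)
E
```

```text
handle top [ 0.64079089 -0.19014825  0.26226765] [ 0.64044599 -0.19023944  0.26346375]
fork ((650.541748046875, -193.1749725341797), (36.616355895996094, 71.97318267822266), 76.09049987792969)
need [ 2.904 -1.47  -0.86 ] [-0.001 -0.    -0.733] | t 0.1 pos [ 0.1423 -0.6083  0.2478] F [0.8 0.2 0.4] w 0.0854 ff 0.0 q [ 1.27  0.52 -0.04  1.6   0.02  1.02 -0.11]
need [ 1.469 -0.624 -0.86 ] [-0.001 -0.    -0.733] | t 0.1 pos [ 0.1423 -0.6083  0.2478] F [0.8 0.2 0.4] w 0.0854 ff 0.0 q [ 1.27  0.52 -0.04  1.6   0.02  1.02 -0.11]
```

```bash
python3 -m inch '[[0,0,-0.3,0,0,0,1],[0,0,-0.6,0,0,0,1],[0.3,-0.3,-0.8,0,0,-0.1,1],[0.6,-0.6,-0.8,0,0,-0.2,1],[0.9,-0.6,-0.8,0,0,-0.3,1],[1,-0.7,-0.8,0,0,-0.4,1],[1,-0.7,-0.8,0,0,-0.4,1]]'; python3 -c "
from h import *
need([.641,-.19,.40],RD)"
```

```text
clock: 0.98
position: [0.3084, -0.4236, 0.4086]
tool_rot: [3.141, -0.001, 0.867]
force: [-0.3, -1.5, -0.0]
grip_width: 0.085
finger_force: 0.0
need [1.967 0.512 0.045] [ 0.    -0.001 -0.327] | t 0.97 pos [ 0.3084 -0.4236  0.4086] F [-0.3 -1.5 -0. ] w 0.085 ff 0.0 q [ 1.03  0.23 -0.25  1.62  0.06  1.3   0.07]
```

```bash
python3 -m inch '[[0.3,0.1,0,0,0,-0.1,1],[0.6,0.2,0,0,0,-0.2,1],[0.9,0.3,0,0,0,-0.327,1],[1,0.3,0,0,0,-0.327,1],[1,0.3,0,0,0,-0.327,1]]'; python3 -c "
from h import *
need([.641,-.19,.40],RD)"
```

```text
clock: 1.6
position: [0.4818, -0.3139, 0.4078]
tool_rot: [-3.141, -0.001, 1.372]
force: [-0.7, -0.7, -0.4]
grip_width: 0.0854
finger_force: 0.0
need [0.764 0.658 0.039] [-0.001 -0.    -0.006] | t 1.6 pos [ 0.4818 -0.3139  0.4078] F [-0.7 -0.7 -0.4] w 0.0854 ff 0.0 q [ 0.78  0.34 -0.42  1.49  0.14  1.34  0.15]
```

```bash
python3 -m inch '[[0.25,0.22,0,0,0,0,0.6],[0.5,0.44,0,0,0,0,0.6],[0.764,0.658,0.03,0,0,-0.006,0.6],[0.764,0.658,0.1,0,0,-0.006,0.6],[0.764,0.658,0.3,0,0,-0.006,0.6],[0.764,0.658,0.3,0,0,-0.006,0.6],[0.764,0.658,0.3,0,0,-0.006,0.6]]'; python3 -c "
from h import *
f=cam('side');g=cam('top');a=f['img'][80:250,280:420];b=g['img'][130:250,340:480]
save('x1.png',np.vstack([np.pad(a,((0,0),(0,0),(0,0))),b]),2)
need([.641,-.19,.225],RD)"
```

```text
clock: 2.48
position: [0.6403, -0.1924, 0.3499]
tool_rot: [3.14, 0.001, 1.379]
force: [0.6, -0.5, 0.0]
grip_width: 0.0511
finger_force: 0.0
need [ 0.009 -0.001  0.626] [ 0.001  0.    -0.001] | t 2.58 pos [ 0.6407 -0.1918  0.3501] F [ 0.4  0.3 -0.2] w 0.0512 ff 0.0 q [ 0.48  0.55 -0.45  1.32  0.24  1.32 -0.17]
```

View pics/x1.png

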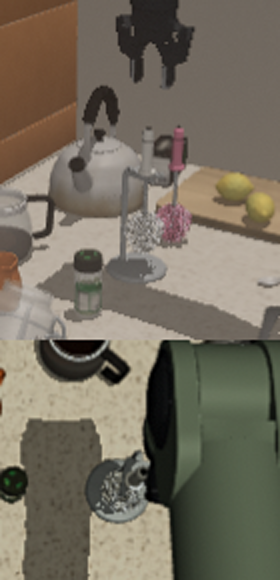

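The side view shows the gripper centred above the white handle (fingers at (138–165,75), handle at (148,135) in the crop). Descending and gripping.

```bash
python3 -m inch '[[0.009,0,0.2,0,0,0,0.6],[0.009,0,0.45,0,0,0,0.6],[0.009,0,0.626,0,0,0,0.6],[0.009,0,0.626,0,0,0,0.6],[0.009,0,0.626,0,0,0,0.6],[0.009,0,0.626,0,0,0,0.3],[0.009,0,0.626,0,0,0,0],[0.009,0,0.626,0,0,0,0],[0.009,0,0.626,0,0,0,0],[0.009,0,0.626,0,0,0,0],[0.009,0,0.626,0,0,0,0]]' 50; python3 -c "
from h import *
p=bot.observe()['position']; need(p+[0,0,.010],RD);need(p+[0-.09*.978,.09*.208,.010],RD)"
```

```text
clock: 3.95
position: [0.6414, -0.1892, 0.2245]
tool_rot: [3.14, 0.0, 1.381]
force: [-1.0, 0.7, 7.9]
grip_width: 0.018
finger_force: 48.5
need [-0.    0.   -0.05] [0.001 0.    0.   ] | t 3.95 pos [ 0.6414 -0.1892  0.2245] F [-1.   0.7  7.9] w 0.018 ff 48.5 q [ 0.47  0.64 -0.44  1.48  0.29  1.08 -0.22]
need [ 0.009 -0.45  -0.051] [0.001 0.    0.   ] | t 3.95 pos [ 0.6414 -0.1892  0.2245] F [-1.   0.7  7.9] w 0.018 ff 48.5 q [ 0.47  0.64 -0.44  1.48  0.29  1.08 -0.22]
```

```bash
python3 -m inch '[[0,0,-0.03,0,0,0,0],[0,0,-0.06,0,0,0,0],[0,0,-0.06,0,0,0,0],[0.002,-0.12,-0.06,0,0,0,0],[0.005,-0.24,-0.06,0,0,0,0],[0.009,-0.47,-0.06,0,0,0,0],[0.009,-0.47,-0.06,0,0,0,0],[0.009,-0.47,-0.06,0,0,0,0]]'; python3 -c "
from h import *
f=cam('side');save('x2.png',f['img'][80:260,260:460],3)
need([.55,-.16,.40],RD)"
```

```text
clock: 4.95
position: [0.5495, -0.1698, 0.2354]
tool_rot: [3.141, 0.0, 1.381]
force: [-0.3, -0.3, -1.7]
grip_width: 0.0177
finger_force: 49.4
need [ 0.048 -0.007 -0.824] [ 0. -0.  0.] | t 5.0 pos [ 0.5497 -0.1697  0.2352] F [ 0.2 -0.3 -0.7] w 0.0181 ff 49.4 q [ 0.53  0.49 -0.47  1.73  0.26  0.98 -0.22]
```

View pics/x2.png

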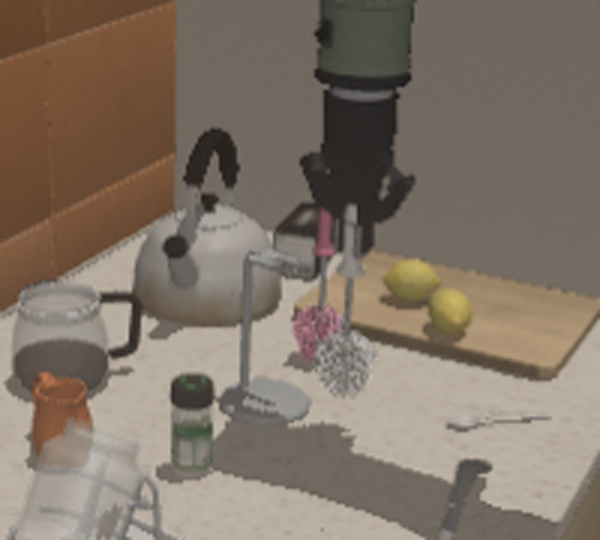

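White brush is free of the fork and hangs straight in the gripper (at (350,280) in the crop). Now over to the jar.

```bash
python3 -m inch '[[0,0,-0.3,0,0,0,0],[0.048,0,-0.6,0,0,0,0],[0.2,0,-0.8,0,0,0,0],[0.4,0.1,-0.8,0,0,0,0],[0.6,0.2,-0.8,0,0,0,0],[0.8,0.2,-0.8,0,0.1,0,0],[1,0.2,-0.8,0,0.2,0,0],[1,0.2,-0.8,0,0.322,0,0],[1,0.2,-0.8,0,0.322,0,0],[1,0.2,-0.8,0,0.322,0,0]]'; python3 -c "
from h import *
J=np.array([.6411,.2498,.0522]);A=np.array([-.0914,-.4762,.8746])
need(J+A*.345,RJ)"
```

```text
clock: 6.25
position: [0.6263, 0.019, 0.395]
tool_rot: [-3.141, -0.505, 1.381]
force: [0.0, 0.0, -1.7]
grip_width: 0.0181
finger_force: 49.6
need [ 0.173 -0.145  0.33 ] [-0.     0.001 -0.   ] | t 6.25 pos [0.6263 0.019  0.395 ] F [ 0.   0.  -1.7] w 0.0181 ff 49.6 q [ 0.57  0.48 -0.69  1.47 -0.21  1.18 -0.16]
```

```bash
python3 -m inch '[[0.1,-0.08,0,0,0,0,0],[0.173,-0.145,0.15,0,0,0,0],[0.173,-0.145,0.33,0,0,0,0],[0.173,-0.145,0.33,0,0,0,0],[0.173,-0.145,0.33,0,0,0,0],[0.173,-0.145,0.33,0,0,0,0]]'; python3 -c "
from h import *
J=np.array([.6411,.2498,.0522]);A=np.array([-.0914,-.4762,.8746])
f=cam('side');g=cam('top')
a=f['img'][110:290,210:350].copy();save('x3.png',np.hstack([a,g['img'][130:310,210:380]]),2.5)
# brush points: white-ish cloud between grip and jar mouth, in jar frame
P=np.vstack([cloud(f).reshape(-1,3),cloud(g).reshape(-1,3)]);P=P[~np.isnan(P[:,0])]-J
R=Ro.from_euler('xyz',[0,-np.radians(29),0]);Z=Ro.from_euler('z',1.381)
L=(Z*R).inv().apply(P)
for lo in (.155,.175,.195,.215,.235,.255,.275,.29,.31):
  m=(L[:,2]>lo)&(L[:,2]<lo+.02)&(np.hypot(L[:,0],L[:,1])<.05);q=L[m];print(lo,m.sum(),(np.percentile(q,[2,98],axis=0)[:,:2].round(4).tolist() if m.sum() else ''))
need(J+A*.345,RJ)"
```

```text
clock: 7.0
position: [0.6096, 0.0857, 0.3553]
tool_rot: [3.14, -0.506, 1.382]
force: [0.1, -0.2, -1.2]
grip_width: 0.0179
finger_force: 49.4
0.155 59 [[-0.0162, -0.0133], [0.0226, 0.02]]
0.175 184 [[-0.0225, -0.027], [0.0313, 0.0265]]
0.195 318 [[-0.0277, -0.0331], [0.0336, 0.0305]]
0.215 277 [[-0.0229, -0.0252], [0.0275, 0.0281]]
0.235 28 [[-0.0009, -0.0029], [0.0102, 0.0044]]
0.255 33 [[-0.0022, -0.004], [0.0066, 0.0054]]
0.275 22 [[-0.0009, -0.0033], [0.007, 0.0057]]
0.29 40 [[-0.0049, -0.0111], [0.0175, 0.0149]]
0.31 106 [[-0.0011, -0.0108], [0.0154, 0.0138]]
need [-0.002  0.001  0.004] [0.001 0.    0.   ] | t 7.1 pos [0.6095 0.0855 0.3549] F [ 0.7 -0.3 -0.8] w 0.0178 ff 49.4 q [ 0.5   0.47 -0.71  1.6  -0.21  1.02 -0.22]
```

View pics/x3.png

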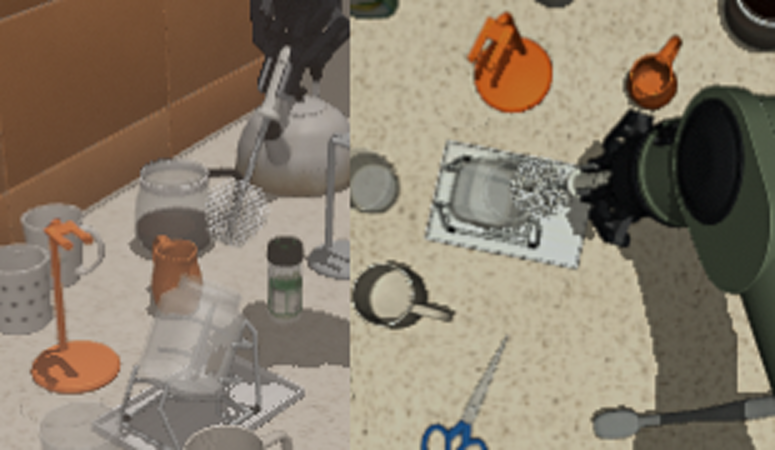

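Brush axis sits within about 3 mm of the jar's axis (jar-frame centres x≈+3 mm, y≈0), both lined up in the picture. Inserting gently.

```bash
python3 -m inch '[[0,0,0.1,0,0,0,0],[0,0,0.2,0,0,0,0],[0,0,0.27,0,0,0,0],[0,0,0.33,0,0,0,0],[0,0,0.39,0,0,0,0],[0,0,0.45,0,0,0,0],[0,0,0.45,0,0,0,0]]'; python3 -c "
from h import *
J=np.array([.6411,.2498,.0522]);A=np.array([-.0914,-.4762,.8746])
need(J+A*.2,RJ);print((bot.observe()['force']@RJ.as_matrix()).round(1))"
```

```text
clock: 7.98
position: [0.6171, 0.1292, 0.2746]
tool_rot: [-3.14, -0.506, 1.381]
force: [-0.0, 0.4, -2.4]
grip_width: 0.018
finger_force: 49.5
need [-0.001  0.004  0.271] [-0.001  0.     0.   ] | t 7.97 pos [0.6171 0.1292 0.2746] F [-0.   0.4 -2.4] w 0.018 ff 49.5 q [ 0.41  0.56 -0.69  1.68 -0.18  0.83 -0.25]
[-0.8 -0.1  2.3]
```

```bash
python3 -m inch '[[0,0,0.06,0,0,0,0],[0,0,0.12,0,0,0,0],[0,0,0.18,0,0,0,0],[0,0,0.23,0,0,0,0],[0,0,0.265,0,0,0,0],[0,0,0.27,0,0,0,0],[0,0,0.27,0,0,0,0]]'; python3 -c "
from h import *
J=np.array([.6411,.2498,.0522]);A=np.array([-.0914,-.4762,.8746])
need(J+A*.2,RJ);print((bot.observe()['force']@RJ.as_matrix()).round(1))
f=cam('side');save('x4.png',f['img'][150:300,220:350],4)
P=cloud(f).reshape(-1,3);P=P[~np.isnan(P[:,0])]-J
L=(Ro.from_euler('z',1.381)*Ro.from_euler('xyz',[0,-np.radians(29),0])).inv().apply(P)
m=(abs(L[:,1])<.015)&(L[:,2]>.04)&(L[:,2]<.09)&(L[:,0]>.03)&(L[:,0]<.06);print('wall x',np.median(L[m,0]),m.sum())
m=(abs(L[:,1])<.02)&(L[:,2]>.1)&(L[:,2]<.13)&(L[:,0]>.025)&(L[:,0]<.05);print('rim z',np.percentile(L[m,2],98))"
```

```text
clock: 8.85
position: [0.6224, 0.1543, 0.2282]
tool_rot: [3.142, -0.506, 1.381]
force: [0.6, -0.2, -2.5]
grip_width: 0.0178
finger_force: 49.6
need [-0.001  0.002  0.006] [-0.  0.  0.] | t 8.85 pos [0.6224 0.1543 0.2282] F [ 0.6 -0.2 -2.5] w 0.0178 ff 49.6 q [ 0.35  0.62 -0.67  1.72 -0.15  0.72 -0.28]
[-1.2  0.6  2.1]
wall x 0.04103768172330638 169
rim z 0.1173988304256819
```

View pics/x4.png

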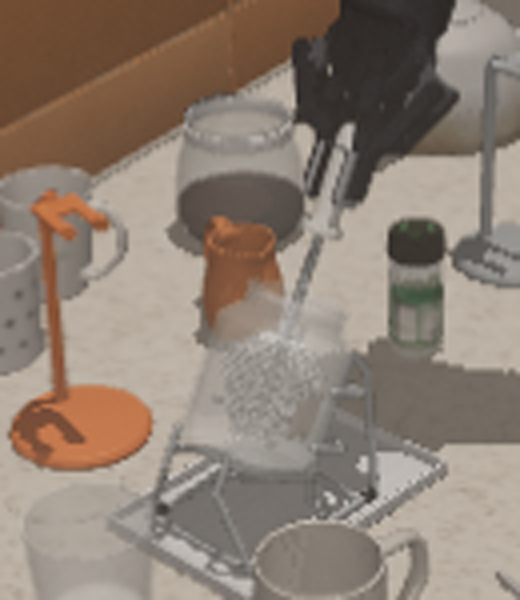

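Brush head is inside near the bottom ((270,390) in the crop), jar unmoved, forces tiny. A touch deeper, then the strokes.

```bash
python3 -m inch '[[0,0,0.02,0,0,0,0],[0,0,0.02,0,0,0,0],[0,0,0.02,0,0,0,0],[0,0,-0.08,0,0,0,0],[0,0,-0.18,0,0,0,0],[0,0,-0.28,0,0,0,0],[0,0,-0.36,0,0,0,0],[0,0,-0.4,0,0,0,0],[0,0,-0.4,0,0,0,0],[0,0,-0.4,0,0,0,0],[0,0,-0.3,0,0,0,0],[0,0,-0.2,0,0,0,0],[0,0,-0.1,0,0,0,0],[0,0,-0.03,0,0,0,0],[0,0,0.01,0,0,0,0],[0,0,0.02,0,0,0,0],[0,0,0.02,0,0,0,0],[0,0,0.02,0,0,0,0],[0,0,0.02,0,0,0,0]]'; python3 -c "
from h import *
J=np.array([.6411,.2498,.0522]);A=np.array([-.0914,-.4762,.8746])
need(J+A*.196,RJ);print((bot.observe()['force']@RJ.as_matrix()).round(1))
f=cam('side')
P=cloud(f).reshape(-1,3);P=P[~np.isnan(P[:,0])]-J
L=(Ro.from_euler('z',1.381)*Ro.from_euler('xyz',[0,-np.radians(29),0])).inv().apply(P)
m=(abs(L[:,1])<.015)&(L[:,2]>.04)&(L[:,2]<.09)&(L[:,0]>.03)&(L[:,0]<.06);print('wall x',np.median(L[m,0]),m.sum())
m=(abs(L[:,1])<.02)&(L[:,2]>.1)&(L[:,2]<.13)&(L[:,0]>.025)&(L[:,0]<.05);print('rim z',np.percentile(L[m,2],98))
for lo in (.125,.15): 
  m=(L[:,2]>lo)&(L[:,2]<lo+.02)&(np.hypot(L[:,0],L[:,1])<.02);print('stem',L[m].mean(0))
h=L[(np.hypot(L[:,0],L[:,1])<.02)&(L[:,2]>.13)];print('collar width by z',[(round(z,3),round(np.ptp(h[abs(h[:,2]-z)<.002][:,1]),3)) for z in np.arange(.145,.18,.004)])"
```

```text
clock: 11.28
position: [0.6229, 0.1561, 0.225]
tool_rot: [3.141, -0.506, 1.381]
force: [-0.4, 0.4, -1.5]
grip_width: 0.018
finger_force: 49.6
need [-0.002  0.001  0.007] [0. 0. 0.] | t 11.28 pos [0.6229 0.1561 0.225 ] F [-0.4  0.4 -1.5] w 0.018 ff 49.6 q [ 0.34  0.62 -0.67  1.72 -0.15  0.72 -0.28]
[-0.4 -0.5  1.5]
wall x 0.04117586703817007 172
rim z 0.11768113880315874
stem [0.00372602 0.00133597 0.13531468]
stem [0.00757044 0.0044435  0.16188438]
collar width by z [(np.float64(0.145), np.float64(0.005)), (np.float64(0.149), np.float64(0.004)), (np.float64(0.153), np.float64(0.004)), (np.float64(0.157), np.float64(0.023)), (np.float64(0.161), np.float64(0.021)), (np.float64(0.165), np.float64(0.017)), (np.float64(0.169), np.float64(0.016)), (np.float64(0.173), np.float64(0.017)), (np.float64(0.177), np.float64(0.012))]
```

Collar measured at jar z ≈ 156 mm → lower end ≈ 11 mm: right at the floor, and the jar has not moved. Third stroke and out.

```bash
python3 -m inch '[[0,0,-0.1,0,0,0,0],[0,0,-0.2,0,0,0,0],[0,0,-0.3,0,0,0,0],[0,0,-0.38,0,0,0,0],[0,0,-0.42,0,0,0,0],[0,0,-0.42,0,0,0,0],[0,0,-0.42,0,0,0,0],[0,0,-0.32,0,0,0,0],[0,0,-0.22,0,0,0,0],[0,0,-0.12,0,0,0,0],[0,0,-0.05,0,0,0,0],[0,0,-0.01,0,0,0,0],[0,0,0.003,0,0,0,0],[0,0,0.003,0,0,0,0],[0,0,0.003,0,0,0,0],[0,0,0.003,0,0,0,0]]'; python3 -c "
from h import *
J=np.array([.6411,.2498,.0522]);A=np.array([-.0914,-.4762,.8746])
need(J+A*.196,RJ)"; python3 -m inch '[[0,0,-0.1,0,0,0,0],[0,0,-0.2,0,0,0,0],[0,0,-0.3,0,0,0,0],[0,0,-0.4,0,0,0,0],[0,0,-0.42,0,0,0,0],[0,0,-0.42,0,0,0,0],[0,0,-0.42,0,0,0,0],[0,0,-0.6,0,0,0,0],[0,0,-0.8,0,0,0,0],[0,0,-0.95,0,0,0,0],[0,0,-0.95,0,0,0,0],[0,0,-0.95,0,0,0,0]]'; python3 -c "
from h import *
need([.56,.019,.40],RD)"
```

```text
clock: 13.32
position: [0.6229, 0.1564, 0.2245]
tool_rot: [3.141, -0.506, 1.381]
force: [1.0, -0.3, -0.9]
grip_width: 0.0176
finger_force: 49.6
need [-0.001  0.001  0.004] [0. 0. 0.] | t 13.32 pos [0.6229 0.1564 0.2245] F [ 1.  -0.3 -0.9] w 0.0176 ff 49.6 q [ 0.34  0.62 -0.67  1.72 -0.15  0.72 -0.28]
clock: 14.82
position: [0.6051, 0.0668, 0.3892]
tool_rot: [-3.14, -0.506, 1.381]
force: [0.4, -0.2, -1.9]
grip_width: 0.0176
finger_force: 49.8
need [-0.216 -0.177 -0.181] [-0.001 -0.322  0.   ] | t 14.82 pos [0.6051 0.0668 0.3892] F [ 0.4 -0.2 -1.9] w 0.0176 ff 49.8 q [ 0.54  0.44 -0.71  1.56 -0.23  1.1  -0.21]
```

```bash
python3 -m inch '[[-0.1,-0.1,-0.1,0,-0.1,0,0],[-0.216,-0.177,-0.181,0,-0.2,0,0],[-0.216,-0.177,-0.181,0,-0.322,0,0],[-0.216,-0.177,-0.181,0,-0.322,0,0],[-0.216,-0.177,-0.181,0,-0.322,0,0]]'; python3 -c "
from h import *
need([.5524,-.1701,.2395],RD)"
```

```text
clock: 15.45
position: [0.56, 0.0193, 0.4]
tool_rot: [-3.14, -0.001, 1.383]
force: [-0.3, -0.9, -2.0]
grip_width: 0.0175
finger_force: 49.6
need [-0.938  0.141  0.801] [-0.001 -0.001  0.001] | t 15.45 pos [0.56   0.0193 0.4   ] F [-0.3 -0.9 -2. ] w 0.0175 ff 49.6 q [ 0.3   0.34 -0.59  1.53  0.19  1.33 -0.5 ]
```

```bash
python3 -m inch '[[-0.25,0.04,0,0,0,0,0],[-0.5,0.08,0,0,0,0,0],[-0.75,0.1,0,0,0,0,0],[-0.938,0.141,0,0,0,0,0],[-0.938,0.141,0.2,0,0,0,0],[-0.938,0.141,0.4,0,0,0,0],[-0.938,0.141,0.6,0,0,0,0],[-0.938,0.141,0.75,0,0,0,0],[-0.938,0.141,0.8,0,0,0,0],[-0.938,0.141,0.8,0,0,0,0],[-0.938,0.141,0.8,0,0,0,0]]'; python3 -c "
from h import *
need([.6414,-.1892,.2345],RD)
T=dict(np.load('top0.npz'))
for f in (cam('side'),cam('top')):
  P=cloud(f).reshape(-1,3);P=P[~np.isnan(P[:,0])]
  q=P[(P[:,2]>.178)&(P[:,2]<.196)&(P[:,0]>.6)&(P[:,0]<.72)&(P[:,1]>-.23)&(P[:,1]<-.15)]
  print('fork',len(q),cv2.minAreaRect(q[:,:2].astype(np.float32)*1000))
  p=P[(P[:,2]>.13)&(P[:,2]<.18)&(np.hypot(P[:,0]-.5524,P[:,1]+.17)<.02)];print('stem',len(p),p.mean(0))
  for x in (.62,.63,.64,.65,.66): 
    s=np.sort(q[abs(q[:,0]-x)<.004][:,1]); 
    if len(s)>2: i=np.argmax(np.diff(s)); print(x,s[0].round(4),'gap',s[i].round(4),s[i+1].round(4),s[-1].round(4))
"
```

```text
clock: 16.82
position: [0.553, -0.1713, 0.2422]
tool_rot: [3.14, -0.0, 1.381]
force: [-0.3, -0.2, -1.9]
grip_width: 0.0179
finger_force: 49.5
need [-0.004  0.451  0.039] [ 0.001 -0.    -0.   ] | t 16.82 pos [ 0.553  -0.1713  0.2422] F [-0.3 -0.2 -1.9] w 0.0179 ff 49.5 q [ 0.55  0.49 -0.49  1.71  0.27  1.   -0.23]
fork 98 ((650.8475952148438, -186.9032745361328), (39.97157287597656, 71.03917694091797), 78.88516235351562)
stem 35 [ 0.55385574 -0.16778487  0.15481448]
0.62 -0.201 gap -0.1876 -0.1701 -0.1624
0.63 -0.1983 gap -0.1897 -0.1749 -0.1656
0.64 -0.2015 gap -0.1917 -0.18 -0.1691
0.65 -0.2074 gap -0.1934 -0.1875 -0.1656
0.66 -0.2035 gap -0.1923 -0.1836 -0.1714
fork 8 ((681.6256713867188, -198.69097900390625), (5.594093322753906, 9.751117706298828), 71.74967193603516)
stem 6 [ 0.54353556 -0.16790098  0.13177906]
```

```bash
python3 -m inch '[[0.001,0,0.03,0,0,0,0],[0.003,0.1,0.03,0,0,0,0],[0.001,0.2,0.03,0,0,0,0],[-0.001,0.27,0.03,0,0,0,0],[-0.002,0.33,0.03,0,0,0,0],[-0.002,0.36,0.03,0,0,0,0],[-0.002,0.36,0.03,0,0,0,0]]'; python3 -c "
from h import *
need([.6414,-.1892,.2345],RD)
f=cam('side');save('x5.png',f['img'][100:210,310:420],5)"
```

```text
clock: 17.8
position: [0.6232, -0.1849, 0.2349]
tool_rot: [-3.141, -0.0, 1.381]
force: [-0.5, 0.3, -2.1]
grip_width: 0.0177
finger_force: 49.6
need [-0.004  0.093  0.002] [-0. -0.  0.] | t 17.8 pos [ 0.6232 -0.1849  0.2349] F [-0.5  0.3 -2.1] w 0.0177 ff 49.6 q [ 0.49  0.61 -0.46  1.52  0.3   1.08 -0.23]
```

View pics/x5.png

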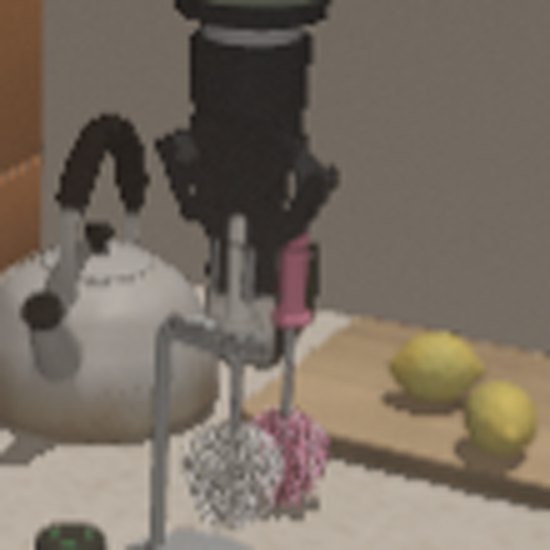

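The stem is in the slot ((237,350) in the crop) with the collar above the prongs and no side force. Finish: 18 mm in, lower, release.

```bash
python3 -m inch '[[-0.002,0.05,0,0,0,0,0],[-0.004,0.093,0,0,0,0,0],[-0.004,0.093,0,0,0,0,0],[-0.004,0.093,0.025,0,0,0,0],[-0.004,0.093,0.045,0,0,0,0],[-0.004,0.093,0.05,0,0,0,0],[-0.004,0.093,0.05,0,0,0,0]]'; python3 -c "
from h import *
need([.6414,-.1892,.2245],RD)"
```

```text
clock: 18.73
position: [0.6413, -0.1893, 0.2251]
tool_rot: [-3.142, -0.0, 1.381]
force: [-1.0, -0.1, -1.3]
grip_width: 0.0179
finger_force: 49.6
need [0.001 0.001 0.003] [-0. -0.  0.] | t 18.73 pos [ 0.6413 -0.1893  0.2251] F [-1.  -0.1 -1.3] w 0.0179 ff 49.6 q [ 0.48  0.65 -0.46  1.48  0.31  1.08 -0.23]
```

```bash
python3 -m inch '[[0,0,0.004,0,0,0,0],[0,0,0.008,0,0,0,0],[0,0,0.008,0,0,0,0]]'; python3 -m inch '[[0,0,0,0,0,0,0.15],[0,0,0,0,0,0,0.3],[0,0,0,0,0,0,0.5],[0,0,0,0,0,0,0.6],[0,0,0,0,0,0,0.6],[0,0,0,0,0,0,0.6]]'; python3 -c "
from h import *
need([.6414,-.1892,.2245],RD)
for f in (cam('side'),cam('top')):
  P=cloud(f).reshape(-1,3);P=P[~np.isnan(P[:,0])]
  p=P[(P[:,2]>.13)&(P[:,2]<.17)&(np.hypot(P[:,0]-.641,P[:,1]+.19)<.02)];print('stem',len(p),p.mean(0))
"
```

```text
clock: 19.1
position: [0.6414, -0.1893, 0.2245]
tool_rot: [3.141, 0.0, 1.381]
force: [-5.0, 1.1, 10.4]
grip_width: 0.0178
finger_force: 51.0
clock: 19.85
position: [0.6413, -0.1893, 0.2235]
tool_rot: [3.142, -0.0, 1.381]
force: [-0.6, -0.9, 0.3]
grip_width: 0.0512
finger_force: 0.0
need [ 0.     0.    -0.005] [ 0. -0.  0.] | t 19.85 pos [ 0.6413 -0.1893  0.2235] F [-0.6 -0.9  0.3] w 0.0512 ff 0.0 q [ 0.48  0.65 -0.46  1.48  0.31  1.08 -0.23]
stem 21 [ 0.64165279 -0.18582057  0.14981559]
stem 0 [nan nan nan]<string>:6: RuntimeWarning: Mean of empty slice.
  ret = um.true_divide(
```

Seated (contact force seen) and released. Retreat straight up, then look and compare with the start.

```bash
python3 -m inch '[[0,0,-0.1,0,0,0,0.6],[0,0,-0.3,0,0,0,0.6],[0,0,-0.6,0,0,0,0.6],[0,0,-0.9,0,0,0,0.6],[0,0,-0.9,0,0,0,0.6],[0,0,-0.9,0,0,0,0.6],[0,0,-0.9,0,0,0,0.6],[0,0,-0.9,0,0,0,0.6],[0,0,-0.9,0,0,0,0.6],[0,0,-0.9,0,0,0,0.6]]'; python3 -c "
from h import *
S=dict(np.load('side0.npz'));f=cam('side');J=np.array([.6411,.2498,.0522])
a=f['img'][120:300,240:400];b=S['img'][120:300,240:400]
save('x6.png',np.hstack([b,a]),2.4)
for g in (S,f):
  P=cloud(g).reshape(-1,3);P=P[~np.isnan(P[:,0])]
  q=P[(np.hypot(P[:,0]-.641,P[:,1]+.188)<.03)&(P[:,0]<.668)]
  for lo,hi in((.04,.1),(.13,.17),(.21,.26)): r=q[(q[:,2]>lo)&(q[:,2]<hi)];print(lo,len(r),r.mean(0).round(4))
  print('top',q[:,2].max().round(4))
  L=(Ro.from_euler('z',1.381)*Ro.from_euler('xyz',[0,-np.radians(29),0])).inv().apply(P-J)
  m=(abs(L[:,1])<.015)&(L[:,2]>.03)&(L[:,2]<.09)&(L[:,0]>.03)&(L[:,0]<.06);print('jar wall',np.median(L[m,0]),m.sum())
need([.6414,-.1892,.2245])"
```

```text
clock: 21.2
position: [0.6413, -0.1893, 0.4033]
tool_rot: [-3.141, -0.0, 1.381]
force: [0.3, -0.7, -0.1]
grip_width: 0.0513
finger_force: 0.0
0.04 188 [ 0.6373 -0.1799  0.0743]
0.13 21 [ 0.6416 -0.186   0.1515]
0.21 85 [ 0.6398 -0.1821  0.2355]
top 0.2672
jar wall 0.04165354881663407 207
0.04 191 [ 0.6375 -0.1803  0.0752]
0.13 21 [ 0.6419 -0.1862  0.1513]
0.21 83 [ 0.64   -0.1825  0.2356]
top 0.5692
jar wall 0.041326634145765775 200
need [0.    0.001 0.894] [0. 0. 0.] | t 21.25 pos [ 0.6413 -0.1893  0.4033] F [-0.1 -0.5  0.5] w 0.0511 ff 0.0 q [ 0.48  0.53 -0.48  1.23  0.24  1.44 -0.16]
```

View pics/x6.png

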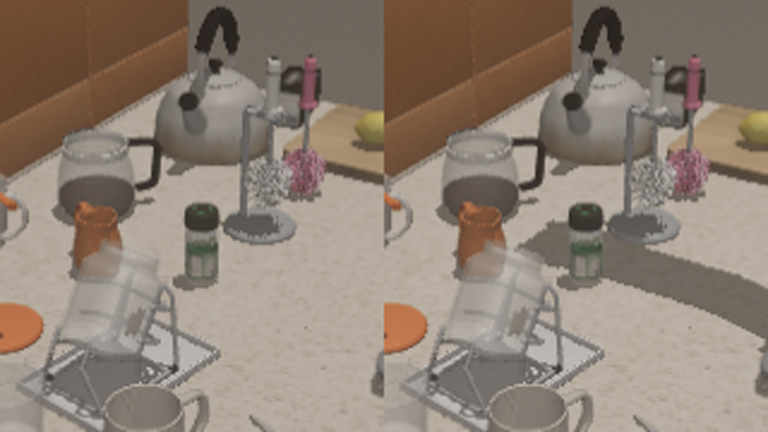

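Before (left) and after (right) match: the brush hangs in the fork at (655,130) within 1 mm of its starting place, and the jar and bystanders are unmoved. Handing in.

```bash
python3 -c "
from workcell import bot
print(bot.job_done())"
```

```text
the job is handed in; nothing more can be done
None
```

I scrubbed the jar with three full strokes and hung the brush back in the fork within 1 mm of where it started. The jar and the other things look unmoved in the final picture, and I handed the job in at about 21 s; it returned no verdict.

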